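Load the bench cup mixer and set its timer

ROBOT

A 6-joint arm with a two-finger parallel gripper is mounted at the origin on a cart in front of the work surface, level with it; the furniture and walls round the work are solid. World frame = base frame: x ahead of the robot, y to its left, z up, the work surface at z = 0. Lengths are in m, angles in rad, forces in N, time in s.
With the tool pointing down it reaches from about 0.325 to 0.775 m from the base axis. Payload 9.3 kg.
Tool frame: the origin (TCP) lies at the very end of the fingers, on their centre line; the grasp point (between the pads) lies 19 mm behind it; z points along the fingers, y is the line along which they close (so a half turn about z gives the same grasp; the last joint's range is limited). The gripper opens to 85 mm and grips with 20 to 120 N. Pads are 22 mm wide; open, the fingers measure 114 mm over their backs; the gripper's body (76 mm by 85 mm) begins 54 mm behind the grasp point. The pads swing forward as they close: fully open they stand 13 mm farther back than shut.
Start: joints at [1.113, 0.259, 0.021, 1.334, 0, 1.418], TCP at [0.165, 0.525, 0.231] pointing down, gripper open.
Joint ranges: [-3.04, 3.04], [-0.91, 1.82], [-1.04, 1.36], [-1.92, 1.95], [-1.52, 1.45], [-3.14, 3.14]. Speed limits (rad/s): [2.22, 2.22, 2.79, 3.14, 3.14, 3.14].

INTERFACE

Orientations are given as a rotation vector (axis times angle).
In Python, from bench import ctrl gives the robot as it stands. The module is installed in compiled form; this text tells all that it offers.
- The arm moves only by the tool move_arm, never from a script. Its argument "motion" is a list that holds one entry, the list of rows, each a list of 7 numbers: the shift along the world's x, y, z in m, then the turn, a rotation vector about the world's x, y, z in rad, then the finger opening in m, from 0 to 0.0854. In form: [[[x, y, z, wx, wy, wz, grip], ...]]. A call has 1 to 5 rows; each row shifts and turns the commanded pose from where the row before left it; what a row does not reach is not made up. A row lasts 1/10 s, in which the tool goes at most 50 mm and 8.59 degrees, less where a joint would pass 70% of its speed; a pose out of reach is approached as far as the arm can. A call with a gripper value outside its range is refused whole. The fingers move at their own pace and stop on an object; "newtons" is the grip in N (left out, the last holds). Time passes only in rows, so rows that do not move let the fingers close. It gives the time, the measured TCP pose, the force, the opening and the grip force at its end, in the units of the state.
- ctrl.read_state(): the state, without advancing time (a new reading comes with each control period).
- ctrl.camera(name): name is "scene" or "top" or "wrist"; returns the picture (400x640x3 uint8, blue, green, red); there is no depth.
- ctrl.camera_params(name): a dict with "fx", "fy", "cx", "cy" (pixels), "camera_from_world" (4x4, takes a point from world to camera coordinates). Camera axes: x right, y up, looking along -z (the intrinsics and any distortion apply to the point x, -y, -z); pixel columns grow to the right and rows downward; lengths in m; the calibration is good to about 2 mm. A picture is of the moment at which its call begins: read the wrist's pose just before it. camera_params takes no time and is no camera call; for the wrist camera it gives the pose at the moment of the call.
- ctrl.finish_job(): hands the job in; it is judged then, once.
The state is a dict: "t": time; "joints": joint angles; "qvel": joint speeds; "tau": joint torques, N m; "ee_pos": TCP position; "ee_rot": TCP orientation; "ft_force": force on the tool from outside, world axes, zero at the start; "moment": the same for the moment, N m; "width": finger opening in m; "grip_force": force on a finger pad.
Only numpy, scipy, OpenCV 4.12 (cv2) and the standard library are available. Lean on these libraries where they do the work, as an engineer would, in place of code of your own. Each camera call takes 0.05 s, during which the arm holds its last target. There are 200 camera calls.

TASK

Make the bench mixer ready: take the white mixing cup that stands mouth-down on the bench, turn it over and set it mouth-up, fully down in the mixer's round black rubber seat, and turn the mixer's timer collar to 8. Do not drop or throw the cup, and leave the glue bottle, safety glasses and screw tin where they are.

Things in the scene. Friction and masses are not known exactly. Their poses are not given: they have to be found in the camera images.
- cup: white straight-sided plastic mixing cup with four thin blue lines round it, outer diameter 55, height 70, wall 3, bottom 4, about 70 g. Origin at the centre of the outside of its closed bottom; its z axis points from there to the mouth (so z points down at the start, when it stands mouth-down on the bench)
- cup_rim (a point): centre of the cup's mouth, on its axis 70 mm from the origin
- mixer: low white bench mixer, fixed to the bench, 112 (x) x 204 (y) x 45 high, black deck on top at height 45. Origin at the centre of its underside; x points to its back, y along its length towards the timer end. The seat is on the axis x = 0, y = -52, the timer collar on x = 0, y = +48; the front (-x) has a red rocker switch
- mixer_seat (a point): centre of the floor of the mixer's round black rubber cup seat, 56.5 above the bench. The floor is 61 across, the soft-edged lip stands 10 above the floor, flares to 69 inside at its top and is 77 across outside
- timer_grip (a point): point on the upright axis of the grey ribbed timer collar, 48 in diameter, at mid height of its grip: 63 above the bench. The collar stands from 47 to 73 above the bench
- timer_mark (a point): outer end of the orange mark on the top of the collar, 23 from the collar's axis, 73 above the bench; the mark points at the set number
- timer (a joint): angle of the timer collar in rad, growing clockwise seen from above: 0 at number 0, 20 degrees (0.349 rad) more for each number up to 12; it clicks into place at each number. White numbers 0, 2, 4 .. 12 and ticks stand round it on the deck: 6 lies towards the mixer's back (+x), and each number is 20 degrees clockwise of the one before
- glue_bottle: small white glue bottle, 34 across, 133 high, standing; origin at the centre of its underside
- safety_glasses: clear safety glasses, 172 x 138 x 41, lying on the bench; origin under their middle
- screw_tin: open grey tin of screws, 65 across, 29 high; origin at the centre of its underside
Not all that is in view belongs to the job. Leave any orange, red or turquoise look-alike of the cup alone.

How it is judged:
At the end, for the whole second after the job is handed in: The cup stands at rest mouth-up in the mixer's seat: bottom on the seat's floor within 4 mm, axis within 6 mm of the seat's and within 6 degrees of upright. The timer collar stands at 8 (2.793 rad) within about 0.11 rad, a third of a number (horizontal distance between cup and mixer_seat below 0.006 m and z of cup in the frame of mixer_seat between -0.004 and 0.004 m and angle between cup's own z axis and vertical below 0.1 rad and linear speed of cup below 0.02 m/s and value of joint timer between 2.68 and 2.91 rad); the robot touches nothing.
It fails at once if the cup is dropped or thrown: it moves faster than 0.7 m/s with no finger on it (a free fall of 25 mm) (linear speed of cup above 0.7 m/s and contact force between cup and the fingers below 0.05 N).
It fails at once if the glue bottle is moved by over 30 mm or tipped (distance of glue_bottle from where it was at the start of the episode above 0.03 m or angle between glue_bottle's own z axis and vertical above 0.4 rad).
It fails at once if the safety glasses are moved by over 30 mm (distance of safety_glasses from where it was at the start of the episode above 0.03 m).
It fails at once if the screw tin is moved by over 30 mm (distance of screw_tin from where it was at the start of the episode above 0.03 m).
It also fails if it takes over 61 s, if anything falls off the work surface, if the arm or the gripper's body presses on something with over 40 N, if the wrist force passes 120 N, or if a joint passes its speed limit or range.

## Working session

There is one attempt and no reset: what is moved stays moved. The work goes in short steps, Python scripts to look and compute and a tool call to move; the robot and the scene stay as the last step left them, time stands still between calls to the robot, and variables do not carry over. Pictures are saved under pics/ and viewed, at most 10 in all, crops included, and the job is handed in when it is done.

Besides the shell and the picture viewer there is one more tool, called after "Request:" by a JSON object that holds its "method" and its "body", one argument or row to a line. move_arm: Moves the arm, as the interface text tells. Its arguments: {"type":"object","properties":{"motion":{"type":"array","items":{"type":"array","items":{"type":"array","items":{"type":"number"}}}},"newtons":{"type":"number"}},"required":["motion"]}

```bash
mkdir -p pics
cat > h.py <<'E'
import numpy as np, cv2
from bench import ctrl
from scipy.spatial.transform import Rotation as R
def snap(n,f):
    P=ctrl.camera_params(n); im=np.array(ctrl.camera(n)); cv2.imwrite(f'pics/{f}.png',im); np.save(f'pics/{f}.npy',P,allow_pickle=True); return im,P
def ld(f): return np.load(f'pics/{f}.npy',allow_pickle=True).item()
def ray(P,u,v):
    T=np.array(P["camera_from_world"]); d=np.array([(u-P["cx"])/P["fx"],-(v-P["cy"])/P["fy"],-1.])
    return -T[:3,:3].T@T[:3,3], T[:3,:3].T@(d/np.linalg.norm(d))
def atz(P,u,v,z):
    o,d=ray(P,u,v); return o+d*(z-o[2])/d[2]
def proj(P,p):
    T=np.array(P["camera_from_world"]); q=T[:3,:3]@p+T[:3,3]; return np.array([P["cx"]+P["fx"]*q[0]/-q[2],P["cy"]-P["fy"]*q[1]/-q[2]])
def tri(obs):
    A=np.zeros((3,3));b=np.zeros(3)
    for P,u,v in obs:
        o,d=ray(P,u,v);M=np.eye(3)-np.outer(d,d);A+=M;b+=M@o
    return np.linalg.solve(A,b)
E
python3 - <<'E'
from h import *
for n in("scene","top","wrist"):
    im,P=snap(n,n+"0"); print(n,{k:(np.round(v,3).tolist()) for k,v in P.items()})
a,b=[cv2.imread(f'pics/{n}0.png') for n in("scene","top")]
s=ctrl.read_state();print(s)
E
```

```text
scene {'fx': 512.46, 'fy': 512.46, 'cx': 322.235, 'cy': 195.962, 'camera_from_world': [[0.868, -0.497, 0.007, -0.45], [0.31, 0.552, 0.774, -0.221], [-0.388, -0.669, 0.633, -1.366], [0.0, 0.0, 0.0, 1.0]]}
top {'fx': 365.397, 'fy': 365.397, 'cx': 321.326, 'cy': 197.308, 'camera_from_world': [[0.0, -1.0, -0.022, 0.017], [0.994, -0.002, 0.109, -0.54], [-0.109, -0.022, 0.994, -1.007], [0.0, 0.0, 0.0, 1.0]]}
wrist {'fx': 326.965, 'fy': 326.965, 'cx': 319.696, 'cy': 197.863, 'camera_from_world': [[0.299, 0.954, -0.0, -0.55], [-0.903, 0.283, -0.325, 0.043], [-0.31, 0.097, 0.946, -0.38], [0.0, 0.0, 0.0, 1.0]]}
{'t': 0.15, 'joints': array([1.11342134e+00, 2.59075025e-01, 2.09562326e-02, 1.33369746e+00,
       2.19559933e-05, 1.41821313e+00]), 'qvel': array([-9.46365450e-04, -1.57731100e-03,  1.37918599e-03, -1.39860143e-03,
        8.04211635e-04, -6.59394480e-05]), 'tau': array([ 3.54030635e-03, -5.55969536e+01,  3.44664574e+01,  1.13470704e-02,
       -1.44068654e-04, -3.47331891e-06]), 'ee_pos': array([0.16495148, 0.52447077, 0.23080637]), 'ee_rot': array([-4.76865083e-01, -3.10485846e+00,  1.51765014e-03]), 'ft_force': array([ 0.00833872,  0.48971516, -0.22125263]), 'moment': array([-0.02777656,  0.02085522, -0.01637809]), 'grip_force': 0.0, 'width': 0.08537555923761739}
```

View pics/scene0.png

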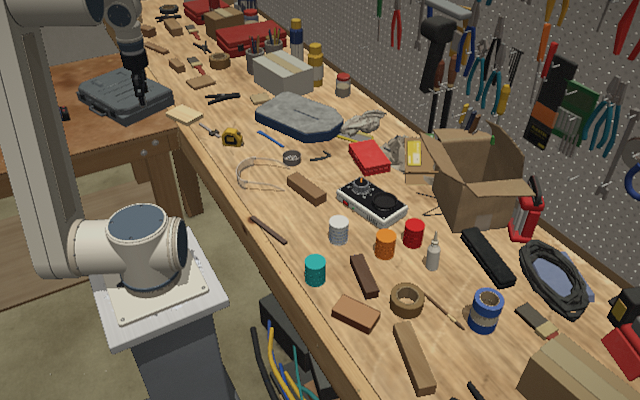

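View pics/top0.png

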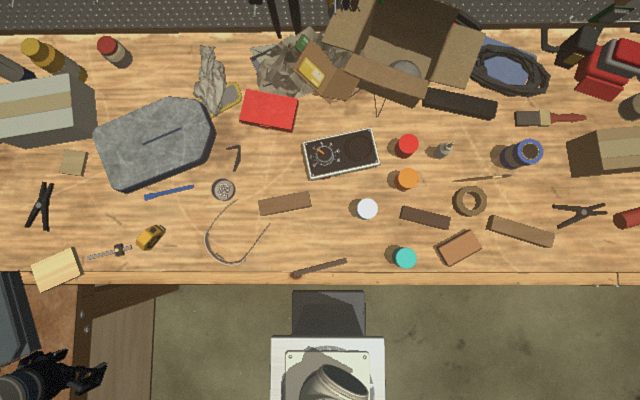

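Two views: the white cup is at scene (339,230) and top (367,209). The look-alikes are orange at top (407,179), red at (407,145) and turquoise at (404,258). Only the white one fits, and I'll confirm it in a crop. The mixer is at top (341,154), with its timer at (322,155) and its seat at (362,149).

Run:
```python
from h import *
a=cv2.imread('pics/scene0.png')[165:265,310:430];b=cv2.imread('pics/top0.png')[122:226,290:415]
f=lambda i:cv2.resize(i,(400,int(400*i.shape[0]/i.shape[1])),interpolation=cv2.INTER_CUBIC)
a,b=f(a),f(b);h=min(len(a),len(b));cv2.imwrite('pics/c1.png',np.hstack([a[:h],b[:h]]))
S,T=ld('scene0'),ld('top0')
print(atz(T,367,209,.07),atz(T,322,155,.073),atz(T,362,149,.0665),atz(T,445,150,.07))
```

```text
[ 0.50369212 -0.10860058  0.07      ] [0.65266875 0.01329342 0.073     ] [ 0.67056194 -0.09737518  0.0665    ] [ 0.66573867 -0.32434275  0.07      ]
```

View pics/c1.png

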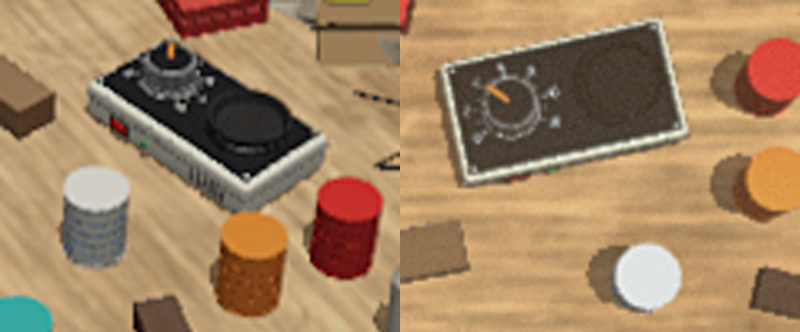

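The crop confirms it: the white cup, with faint blue lines, shows its closed bottom at top (367,209) and scene (339,222). The mixer's timer mark points between 2 and 4, and its red switch faces the robot.

Run:
```python
from h import *
S,T=ld('scene0'),ld('top0')
print('cup',tri([(T,367.2,208.6),(S,339.1,221.7)]))
sc=lambda x,y:(S,x/3.333+310,y/3.333+165); tc=lambda x,y:(T,(x-400)/3.2+290,y/3.2+122)
print('corners',tri([tc(443,66),sc(172,42)]),tri([tc(657,22),sc(326,135)]),tri([tc(686,130),sc(243,190)]),tri([tc(464,180),sc(90,82)]))
print('lip',tri([tc(622,82),sc(250,118)]),'collar',tri([tc(512,97),sc(170,62)]))
s=ctrl.read_state();Rm=R.from_rotvec(s['ee_rot']).as_matrix();print(Rm.round(3))
W=ld('wrist0');C=np.array(W['camera_from_world']);o=-C[:3,:3].T@C[:3,3];print('cam in tool',Rm.T@(o-s['ee_pos']),'look',Rm.T@-C[2,:3])
```

```text
cup [ 0.50695572 -0.11041819  0.06759824]
corners [0.70029743 0.0663842  0.03441743] [ 0.7386814  -0.12575756  0.0415515 ] [ 0.63712169 -0.148228    0.03897228] [0.59557762 0.04691733 0.03933604]
lip [ 0.67808602 -0.09176783  0.06202959] collar [0.66047018 0.00560763 0.06711883]
[[-0.954  0.3   -0.   ]
 [ 0.3    0.954 -0.001]
 [ 0.    -0.001 -1.   ]]
cam in tool [ 0.08288813 -0.00035419 -0.14246768] look [-0.32468999  0.00098324  0.94581998]
```

Request:
{"method": "move_arm", "body": {
  "motion": [
    [[0.018,-0.044,0.006,0,0,0.007,0.085],[0.018,-0.044,0.006,0,0,0.007,0.085],[0.018,-0.044,0.006,0,0,0.007,0.085],[0.018,-0.044,0.006,0,0,0.007,0.085],[0.018,-0.044,0.006,0,0,0.007,0.085]]
  ]
}}

```text
t: 0.65
ee_pos: [0.2551, 0.3029, 0.2614]
ee_rot: [0.421, 3.113, -0.0]
ft_force: [1.1, 0.2, -0.6]
width: 0.0849
grip_force: 0.0
```

Request:
{"method": "move_arm", "body": {
  "motion": [
    [[0.018,-0.044,0.006,0,0,0.007,0.085],[0.018,-0.044,0.006,0,0,0.007,0.085],[0.018,-0.044,0.006,0,0,0.007,0.085],[0.018,-0.044,0.006,0,0,0.007,0.085],[0.018,-0.044,0.006,0,0,0.007,0.085]]
  ]
}}

```text
t: 1.15
ee_pos: [0.3451, 0.0828, 0.2917]
ee_rot: [0.367, 3.119, 0.0]
ft_force: [1.8, 0.6, 0.2]
width: 0.085
grip_force: 0.0
```

Request:
{"method": "move_arm", "body": {
  "motion": [
    [[0.018,-0.044,0.006,0,0,0.007,0.085],[0.018,-0.044,0.006,0,0,0.007,0.085],[0.018,-0.044,0.006,0,0,0.007,0.085],[0.018,-0.044,0.006,0,0,0.007,0.085],[0,0,0,0,0,0,0.085]]
  ]
}}

```text
t: 1.65
ee_pos: [0.4188, -0.096, 0.3147]
ee_rot: [-0.332, -3.123, 0.001]
ft_force: [0.4, 0.1, -0.3]
width: 0.0852
grip_force: 0.0
```

Run:
```python
from h import *
s=ctrl.read_state();print(s['t'],s['joints'].round(3),s['ee_pos'],s['ee_rot'])
im,P=snap('wrist','w1');a,_=snap('scene','s1')
cv2.imwrite('pics/v1.png',np.vstack([cv2.resize(im[:360],(640,360)),a[40:240]]))
```

```text
1.65 [-4.210e-01  3.800e-02 -3.700e-02  1.496e+00 -1.000e-03 -2.090e-01] [ 0.41877911 -0.09598177  0.31467579] [-3.31620077e-01 -3.12348808e+00  1.12706719e-03]
```

View pics/v1.png

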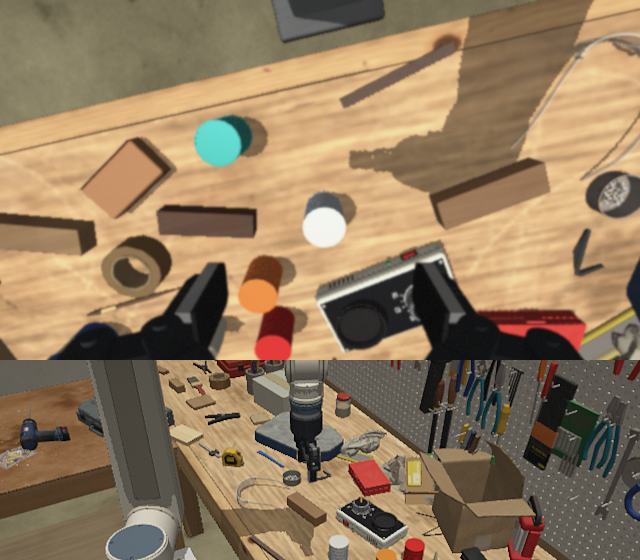

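Run:
```python
from h import *
def blob(f,c,z=.07):
    im=cv2.imread(f'pics/{f}.png').astype(int); m=((im.min(2)>195)).astype(np.uint8)
    n,l,st,ce=cv2.connectedComponentsWithStats(m); i=min((i for i in range(1,n) if st[i,4]>100),key=lambda i:np.hypot(*(ce[i]-c)))
    k=max(cv2.findContours((l==i).astype(np.uint8),cv2.RETR_EXTERNAL,cv2.CHAIN_APPROX_NONE)[0],key=len)
    e=cv2.fitEllipse(cv2.convexHull(k)); P=ld(f); print(f,e,st[i,4],atz(P,*e[0],z)); return (P,*e[0])
o=[blob('w1',(325,226)),blob('top0',(367,209))]; print(tri(o))
im=cv2.imread('pics/w1.png'); cv2.imwrite('pics/c2.png',cv2.resize(im[180:360,290:460],(680,580),interpolation=cv2.INTER_CUBIC) if 0 else cv2.resize(im[180:360,280:460],(600,600),interpolation=cv2.INTER_CUBIC))
```

```text
w1 ((323.76641845703125, 227.01121520996094), (39.04151153564453, 42.47233581542969), 93.21334838867188) 1314 [ 0.50758366 -0.10976549  0.07      ]
top0 ((367.15753173828125, 208.19613647460938), (19.27521514892578, 19.611831665039062), 122.0239028930664) 304 [ 0.50587536 -0.10905562  0.07      ]
[ 0.50554337 -0.10899424  0.07454593]
```

View pics/c2.png

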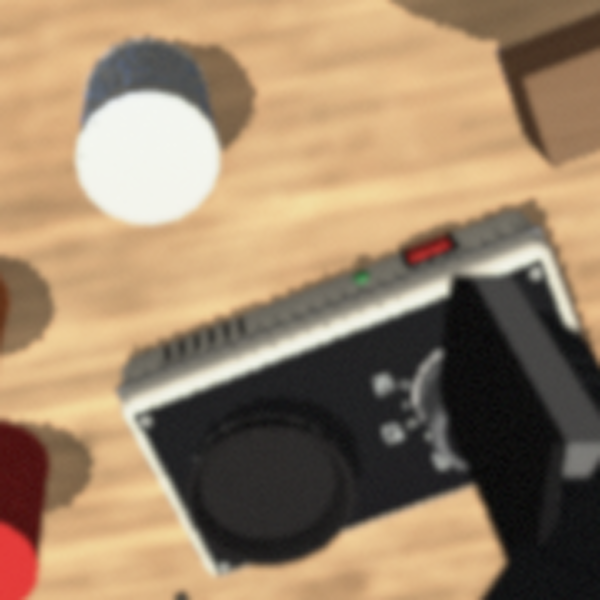

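The cup top is at (0.507, -0.109) and about 0.07 high; its ellipse is at wrist (324,227). The seat is at about wrist (360,325). Next I roll the wrist half a turn, then pitch the tool to nearly horizontal.

Request:
{"method": "move_arm", "body": {
  "motion": [
    [[0.002,0,0,0,0,0.144,0.085],[0.002,0,0,0,0,0.144,0.085],[0.002,0,0,0,0,0.144,0.085],[0.002,0,0,0,0,0.144,0.085],[0.002,0,0,0,0,0.144,0.085]]
  ]
}}

```text
t: 2.25
ee_pos: [0.4266, -0.0898, 0.3154]
ee_rot: [-0.809, 3.035, 0.0]
ft_force: [0.7, -0.4, -0.3]
width: 0.0849
grip_force: 0.0
```

Request:
{"method": "move_arm", "body": {
  "motion": [
    [[0.002,0,0,0,0,0.144,0.085],[0.002,0,0,0,0,0.144,0.085],[0.002,0,0,0,0,0.144,0.085],[0.002,0,0,0,0,0.144,0.085],[0.002,0,0,0,0,0.144,0.085]]
  ]
}}

```text
t: 2.75
ee_pos: [0.4366, -0.0898, 0.3154]
ee_rot: [-1.827, 2.556, 0.0]
ft_force: [-0.4, -0.3, -0.1]
width: 0.085
grip_force: 0.0
```

Request:
{"method": "move_arm", "body": {
  "motion": [
    [[0.002,0,0,0,0,0.144,0.085],[0.002,0,0,0,0,0.144,0.085],[0.002,0,0,0,0,0.144,0.085],[0.002,0,0,0,0,0.144,0.085],[0.002,0,0,0,0,0.144,0.085]]
  ]
}}

```text
t: 3.25
ee_pos: [0.4466, -0.0898, 0.3154]
ee_rot: [-2.61, 1.748, -0.0]
ft_force: [0.2, -0.1, 0.1]
width: 0.085
grip_force: 0.0
```

Request:
{"method": "move_arm", "body": {
  "motion": [
    [[0.002,0,0,0,0,0.144,0.085],[0.002,0,0,0,0,0.144,0.085],[0.002,0,0,0,0,0.144,0.085],[0.002,0,0,0,0,0.144,0.085],[0.002,0,0,0,0,0.144,0.085]]
  ]
}}

```text
t: 3.75
ee_pos: [0.4566, -0.0897, 0.3154]
ee_rot: [-3.059, 0.717, 0.0]
ft_force: [-0.6, -0.2, 0.6]
width: 0.0854
grip_force: 0.0
```

Request:
{"method": "move_arm", "body": {
  "motion": [
    [[0,0,0,-0.0582,-0.1308,0,0.085],[0,0,0,-0.0582,-0.1308,0,0.085],[0,0,0,-0.0582,-0.1308,0,0.085],[0,0,0,-0.0582,-0.1308,0,0.085],[0,0,0,-0.0582,-0.1308,0,0.085]]
  ]
}}

```text
t: 4.25
ee_pos: [0.4563, -0.0896, 0.3161]
ee_rot: [2.748, -0.653, 1.051]
ft_force: [1.3, -0.3, 0.0]
width: 0.085
grip_force: 0.0
```

Request:
{"method": "move_arm", "body": {
  "motion": [
    [[0,0,0,-0.0582,-0.1308,0,0.085],[0,0,0,-0.0582,-0.1308,0,0.085],[0,0,0,-0.0582,-0.1308,0,0.085],[0,0,0,-0.0582,-0.1308,0,0.085],[0,0,0,-0.0582,-0.1308,0,0.085]]
  ]
}}

```text
t: 4.75
ee_pos: [0.4745, -0.0877, 0.368]
ee_rot: [2.224, -0.538, 1.796]
ft_force: [1.6, -0.9, 1.2]
width: 0.0853
grip_force: 0.0
```

Run:
```python
from h import *
s=ctrl.read_state();print(s['t'],s['joints'].round(3),s['ee_pos'],s['ee_rot']);print(R.from_rotvec(s['ee_rot']).as_matrix().round(3))
a,P=snap('scene','s2');print(proj(P,s['ee_pos']));cv2.imwrite('pics/v2.png',cv2.resize(a[60:280,130:430],(800,587),interpolation=cv2.INTER_CUBIC))
```

```text
4.75 [-0.257 -0.435 -1.041 -0.38  -0.164 -3.054] [ 0.47454272 -0.08774194  0.36800479] [ 2.22380705 -0.53768203  1.79607192]
[[ 0.18  -0.421  0.889]
 [-0.136 -0.906 -0.402]
 [ 0.974 -0.049 -0.221]]
[325.51424898 129.97589326]
```

View pics/v2.png

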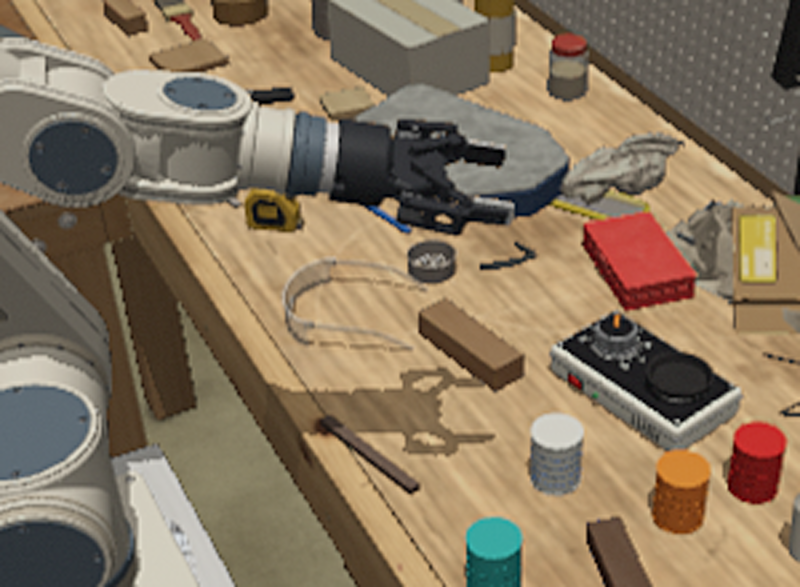

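The view shows no camera body on the wrist. However, the elbow is at its limit, so a horizontal forward grasp can't reach the cup. New plan: tilt the tool 45° sideways, grasp the cup, lay it on its side between the fingers, swing the tool over it, regrasp, and set it upright.

Run:
```python
from h import *
s=ctrl.read_state();Rc=R.from_rotvec(s['ee_rot']);c=np.sqrt(.5)
Rt=R.from_matrix(np.array([[0,-c,-c],[-1,0,0],[0,c,-c]]).T)
Rd=R.from_matrix(np.array([[0,-1,0],[-1,0,0],[0,0,-1.]]).T)
for n,a,b in(('cur->target',Rc,Rt),('cur->down',Rc,Rd)):
    v=(b*a.inv()).as_rotvec();print(n,v,np.linalg.norm(v),[(R.from_rotvec(v*k)*a).as_matrix()[:,2].round(2).tolist() for k in(.25,.5,.75)])
print(np.array([.507,-.172,.15])-s['ee_pos'])
```

```text
cur->target [ 1.84022577  1.20850643 -0.60251715] 2.2825305221464607 [[0.7, -0.33, -0.63], [0.43, -0.05, -0.9], [0.17, 0.33, -0.93]]
cur->down [ 1.16929391  0.79683922 -0.91663175] 1.6859462485415708 [[0.71, -0.48, -0.51], [0.48, -0.43, -0.76], [0.23, -0.26, -0.94]]
[ 0.03156039 -0.08449579 -0.22061978]
```

Request:
{"method": "move_arm", "body": {
  "motion": [
    [[0.002,-0.0053,0,0.115,0.0755,-0.0377,0.085],[0.002,-0.0053,0,0.115,0.0755,-0.0377,0.085],[0.002,-0.0053,0,0.115,0.0755,-0.0377,0.085],[0.002,-0.0053,0,0.115,0.0755,-0.0377,0.085],[0.002,-0.0053,0,0.115,0.0755,-0.0377,0.085]]
  ]
}}

```text
t: 5.3
ee_pos: [0.4836, -0.1124, 0.3635]
ee_rot: [-2.626, 1.206, -1.166]
ft_force: [2.0, 0.1, -0.5]
width: 0.0851
grip_force: 0.0
```

Request:
{"method": "move_arm", "body": {
  "motion": [
    [[0.002,-0.0053,-0.02,0.115,0.0755,-0.0377,0.085],[0.002,-0.0053,-0.02,0.115,0.0755,-0.0377,0.085],[0.002,-0.0053,-0.02,0.115,0.0755,-0.0377,0.085],[0.002,-0.0053,-0.02,0.115,0.0755,-0.0377,0.085],[0.002,-0.0053,-0.02,0.115,0.0755,-0.0377,0.085]]
  ]
}}

```text
t: 5.8
ee_pos: [0.4944, -0.1394, 0.263]
ee_rot: [-2.365, 1.581, -0.251]
ft_force: [0.3, 0.2, -0.6]
width: 0.0849
grip_force: 0.0
```

Request:
{"method": "move_arm", "body": {
  "motion": [
    [[0.002,-0.0053,-0.02,0.115,0.0755,-0.0377,0.085],[0.002,-0.0053,-0.02,0.115,0.0755,-0.0377,0.085],[0.002,-0.0053,-0.02,0.115,0.0755,-0.0377,0.085],[0.002,-0.0053,-0.02,0.115,0.0755,-0.0377,0.085],[0.002,-0.0053,-0.02,0.115,0.0755,-0.0377,0.085]]
  ]
}}

```text
t: 6.3
ee_pos: [0.505, -0.1662, 0.163]
ee_rot: [-1.885, 1.738, 0.575]
ft_force: [-0.0, 0.4, -0.3]
width: 0.0845
grip_force: 0.0
```

```bash
cat >> h.py <<'E'
def delta(pos,Rt,n=None):
    s=ctrl.read_state();Rc=R.from_rotvec(s['ee_rot']);v=(R.from_matrix(Rt)*Rc.inv()).as_rotvec()
    print('t',round(s['t'],2),'q',s['joints'].round(2),'p',s['ee_pos'].round(4),'dp',(np.array(pos)-s['ee_pos']).round(4),'dr',v.round(4),np.linalg.norm(v).round(3),'f',s['ft_force'].round(1),'w',s['width'].round(4),'g',s['grip_force'])
def Rtilt(deg,yaw=0): # closing axis world x, tilt about x by deg
    return (R.from_euler('z',yaw,degrees=True)*R.from_euler('x',deg,degrees=True)).as_matrix()@np.array([[0,-1,0],[-1,0,0],[0,0,-1.]]).T
E
python3 - <<'E'
from h import *
delta([.507,-.172,.092],Rtilt(45))
E
```

```text
Traceback (most recent call last):
  File "h.py", line 21, in delta
    print('t',round(s['t'],2),'q',s['joints'].round(2),'p',s['ee_pos'].round(4),'dp',(np.array(pos)-s['ee_pos']).round(4),'dr',v.round(4),np.linalg.norm(v).round(3),'f',s['ft_force'].round(1),'w',s['width'].round(4),'g',s['grip_force'])
                                                                                                                                                                                                    ^^^^^^^^^^^^^^^^
AttributeError: 'float' object has no attribute 'round'
```

Request:
{"method": "move_arm", "body": {
  "motion": [
    [[0.002,-0.006,-0.02,0.115,0.0755,-0.0377,0.085],[0,0,-0.03,0,0,0,0.085],[0,0,-0.021,0,0,0,0.085],[0,0,0,0,0,0,0.085]]
  ]
}}

```text
t: 6.7
ee_pos: [0.5059, -0.1715, 0.0897]
ee_rot: [-1.77, 1.745, 0.726]
ft_force: [0.4, 0.2, 0.5]
width: 0.085
grip_force: 0.0
```

```bash
sed -i "s/s\['width'\].round(4)/round(s['width'],4)/" h.py
python3 - <<'E'
from h import *
delta([.507,-.094,.0145],Rtilt(45))
E
```

```text
t 6.7 q [-0.78  0.64  0.    1.54  0.53 -2.53] p [ 0.5059 -0.1715  0.0897] dp [ 0.0011  0.0775 -0.0752] dr [-0.0015  0.0083 -0.0106] 0.014 f [0.4 0.2 0.5] w 0.085 g 0.0
```

Next I slide in along the fingers and close gently at 30 N.

Request:
{"method": "move_arm", "body": {
  "motion": [
    [[0.001,0.02,-0.02,0,0.004,-0.005,0.085],[0,0.02,-0.019,0,0.004,-0.005,0.085],[0,0.02,-0.019,0,0,0,0.085],[0,0.0175,-0.017,0,0,0,0.085],[0,0,0,0,0,0,0.085]]
  ]
}}

```text
t: 7.2
ee_pos: [0.5069, -0.0929, 0.0174]
ee_rot: [-1.763, 1.757, 0.726]
ft_force: [-0.6, -1.0, 0.1]
width: 0.0849
grip_force: 0.0
```

Request:
{"method": "move_arm", "body": {
  "motion": [
    [[0,0,0,0,0,0,0.06],[0,0,0,0,0,0,0.056],[0,0,0,0,0,0,0.05],[0,0,0,0,0,0,0.045],[0,0,0,0,0,0,0.04]]
  ],
  "newtons": 40
}}

```text
t: 7.7
ee_pos: [0.5085, -0.097, 0.0185]
ee_rot: [-1.76, 1.759, 0.719]
ft_force: [0.6, -0.7, 6.5]
width: 0.0548
grip_force: 41.4
```

Run:
```python
from h import *
delta([.507,-.094,.0145],Rtilt(45))
for n in('top','wrist'): snap(n,n+'3')
a=cv2.imread('pics/top3.png')[150:270,300:430];b=cv2.imread('pics/wrist3.png')
cv2.imwrite('pics/v3.png',np.hstack([cv2.resize(a,(390,360)),cv2.resize(b,(400,250))[:, :].repeat(1,0) if 0 else cv2.resize(b,(400,360))]))
```

```text
t 7.7 q [-0.68  0.65 -0.2   1.28  0.58 -2.43] p [ 0.5085 -0.097   0.0185] dp [-0.0015  0.003  -0.004 ] dr [0.0032 0.007  0.0024] 0.008 f [ 0.6 -0.7  6.5] w 0.0548 g 41.38661390170455
```

View pics/v3.png

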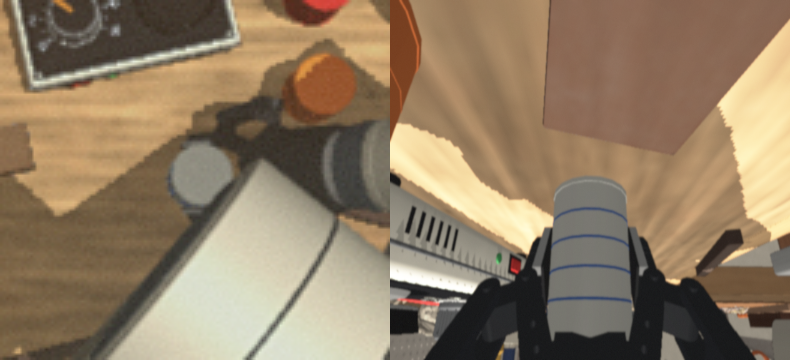

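The cup is held between the pads, with width 54.8 mm and 41 N. Now I lift it and turn it by -90° about x.

Request:
{"method": "move_arm", "body": {
  "motion": [
    [[0,0,0.015,0,0,0,0.04],[0,0,0.035,0,0,0,0.04],[0,0,0.035,0,0,0,0.04],[0,0,0.025,0,0,0,0.04],[0,-0.002,0,-0.1,0,0,0.04]]
  ],
  "newtons": 50
}}

```text
t: 8.3
ee_pos: [0.5085, -0.1004, 0.1289]
ee_rot: [-1.825, 1.826, 0.639]
ft_force: [0.2, 0.0, -0.9]
width: 0.0541
grip_force: 52.7
```

Request:
{"method": "move_arm", "body": {
  "motion": [
    [[0,-0.0023,0,-0.147,0,0,0.04],[0,-0.0023,0,-0.147,0,0,0.04],[0,-0.0023,0,-0.147,0,0,0.04],[0,-0.0023,0,-0.147,0,0,0.04],[0,-0.0023,0,-0.147,0,0,0.04]]
  ]
}}

```text
t: 8.8
ee_pos: [0.5084, -0.1107, 0.1293]
ee_rot: [2.197, -2.194, 0.074]
ft_force: [0.1, 0.1, -1.6]
width: 0.0539
grip_force: 52.7
```

Request:
{"method": "move_arm", "body": {
  "motion": [
    [[0,-0.0023,0,-0.147,0,0,0.04],[0,-0.0023,0,-0.147,0,0,0.04],[0,-0.0023,0,-0.147,0,0,0.04],[0,-0.0023,0,-0.147,0,0,0.04],[0,-0.0023,0,-0.147,0,0,0.04]]
  ]
}}

```text
t: 9.3
ee_pos: [0.5085, -0.1212, 0.1291]
ee_rot: [1.76, -1.754, 0.742]
ft_force: [0.3, 0.1, -0.9]
width: 0.0543
grip_force: 52.7
```

Run:
```python
from h import *
delta([.508,-.122,.020],Rtilt(-45))
snap('wrist','wrist4'); snap('scene','scene4')
a=cv2.imread('pics/scene4.png')[130:270,260:420];b=cv2.imread('pics/wrist4.png')
cv2.imwrite('pics/v4.png',np.hstack([cv2.resize(a,(400,350)),cv2.resize(b,(400,250))[:350] if 0 else cv2.resize(b,(400,350))]))
```

```text
t 9.3 q [ 0.01  0.33 -0.4   0.84 -0.79 -1.56] p [ 0.5085 -0.1212  0.1291] dp [-0.0005 -0.0008 -0.1091] dr [ 0.0077  0.0049 -0.0052] 0.011 f [ 0.3  0.1 -0.9] w 0.0543 g 52.71489758044481
```

View pics/v4.png

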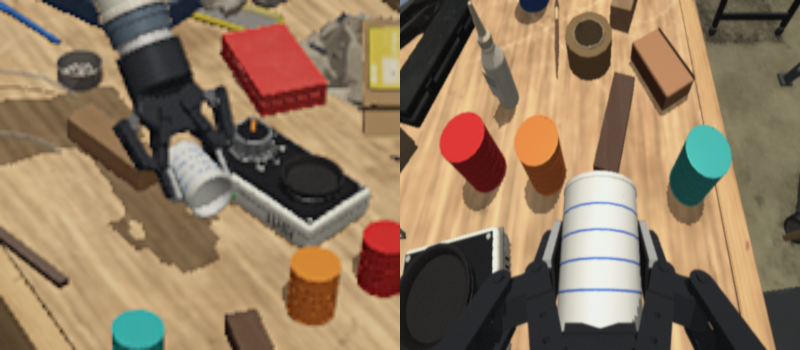

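The cup lies level in the grip with its mouth towards -y, clear of everything. Lowering.

Request:
{"method": "move_arm", "body": {
  "motion": [
    [[0,0,-0.04,0.003,0.002,-0.002,0.04],[0,0,-0.04,0.003,0.002,-0.002,0.04],[0,0,-0.024,0,0,0,0.04],[0,0,-0.003,0,0,0,0.04],[0,0,0,0,0,0,0.04]]
  ]
}}

```text
t: 9.9
ee_pos: [0.5082, -0.1217, 0.0204]
ee_rot: [1.764, -1.762, 0.721]
ft_force: [-0.9, -0.4, -0.5]
width: 0.0543
grip_force: 52.8
```

Request:
{"method": "move_arm", "body": {
  "motion": [
    [[0,0,-0.002,0,0,0,0.04],[0,0,-0.002,0,0,0,0.04]]
  ]
}}

```text
t: 10.1
ee_pos: [0.5087, -0.1212, 0.0173]
ee_rot: [1.764, -1.762, 0.725]
ft_force: [-0.2, 0.1, -0.7]
width: 0.0542
grip_force: 52.8
```

Request:
{"method": "move_arm", "body": {
  "motion": [
    [[0,0,-0.0015,0,0,0,0.04],[0,0,0,0,0,0,0.04]]
  ]
}}

```text
t: 10.3
ee_pos: [0.5084, -0.121, 0.0152]
ee_rot: [1.764, -1.76, 0.725]
ft_force: [0.7, 1.2, 3.6]
width: 0.0542
grip_force: 53.1
```

Contact at 3.6 N. I open slightly, keeping the cup caged, and swing the tool over.

Request:
{"method": "move_arm", "body": {
  "motion": [
    [[0,0,0,0,0,0,0.058],[0,0,0,0,0,0,0.06],[0,0,0,0,0,0,0.064],[0,0,0,0,0,0,0.068],[0,0,0,0,0,0,0.068]]
  ]
}}

```text
t: 10.8
ee_pos: [0.5077, -0.121, 0.0143]
ee_rot: [1.764, -1.76, 0.723]
ft_force: [0.9, 0.3, 0.6]
width: 0.0679
grip_force: 0.0
```

Run:
```python
from h import *
delta([.508,-.097,.0155],Rtilt(45))
im,_=snap('wrist','wrist5'); cv2.imwrite('pics/v5.png',im)
```

```text
t 10.8 q [ 0.01  0.48 -0.52  0.57 -0.78 -1.56] p [ 0.5077 -0.121   0.0143] dp [0.0003 0.024  0.0012] dr [ 1.5666 -0.0019 -0.0034] 1.567 f [0.9 0.3 0.6] w 0.0679 g 0.0
```

View pics/v5.png

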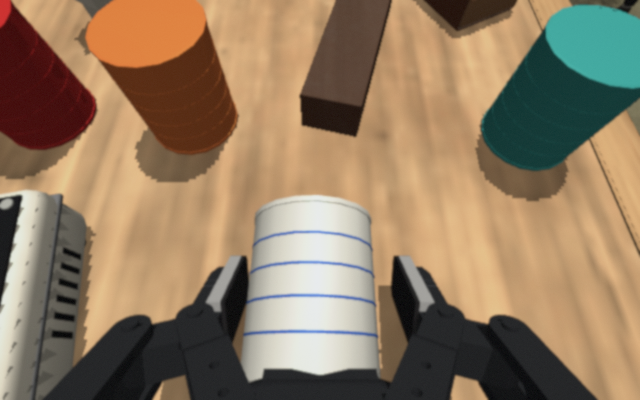

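Request:
{"method": "move_arm", "body": {
  "motion": [
    [[0,0.002,0,0.1424,0,0,0.068],[0,0.002,-0.001,0.1424,0,0,0.068],[0,0.002,-0.001,0.1424,0,0,0.068],[0,0.0023,-0.001,0.1424,0,0,0.068],[0,0.0023,0,0.1424,0,0,0.068]]
  ]
}}

```text
t: 11.35
ee_pos: [0.5082, -0.1102, 0.0124]
ee_rot: [2.193, -2.186, 0.071]
ft_force: [-0.2, 0.2, -1.1]
width: 0.0678
grip_force: 0.0
```

Request:
{"method": "move_arm", "body": {
  "motion": [
    [[0,0.0025,0,0.1424,0,0,0.068],[0,0.0023,0,0.1424,0,0,0.068],[0,0.0023,0.001,0.1424,0,0,0.068],[0,0.002,0.001,0.1424,0,0,0.068],[0,0.002,0.001,0.1424,0,0,0.068]]
  ]
}}

```text
t: 11.85
ee_pos: [0.5084, -0.1001, 0.0153]
ee_rot: [-1.852, 1.846, 0.618]
ft_force: [-0.2, 0.1, -0.3]
width: 0.0679
grip_force: 0.0
```

Request:
{"method": "move_arm", "body": {
  "motion": [
    [[0,0.002,0.001,0.1424,0,0,0.068],[0,0,0,0,0,0,0.068]]
  ]
}}

```text
t: 12.05
ee_pos: [0.5072, -0.0991, 0.0125]
ee_rot: [-1.756, 1.759, 0.736]
ft_force: [1.2, -0.2, -0.2]
width: 0.0679
grip_force: 0.0
```

Run:
```python
from h import *
delta([.508,-.097,.0155],Rtilt(45))
im,P=snap('wrist','wrist6')
for n,p in(('bottom ctr',[.508,-.0705,.0275]),('mouth ctr',[.508,-.1405,.0275])): print(n,proj(P,np.array(p)))
# white mask of cup with mid-row extents
g=im.astype(int);m=(g.min(2)>120)&(np.ptp(g,axis=2)<30)
for r in range(150,400,25): c=np.where(m[r,200:440])[0]; print(r,(c.min()+200,c.max()+200,len(c)) if len(c) else None)
```

```text
t 12.05 q [-0.69  0.67 -0.19  1.28  0.58 -2.43] p [ 0.5072 -0.0991  0.0125] dp [0.0008 0.0021 0.003 ] dr [-0.0057 -0.0033  0.0003] 0.007 f [ 1.2 -0.2 -0.2] w 0.0679 g 0.0
bottom ctr [318.97516828 303.90000395]
mouth ctr [318.76518924 276.4935484 ]
150 None
175 None
200 None
225 (np.int64(270), np.int64(350), 81)
250 (np.int64(250), np.int64(370), 121)
275 (np.int64(260), np.int64(366), 46)
300 None
325 (np.int64(246), np.int64(370), 2)
350 (np.int64(276), np.int64(343), 26)
375 (np.int64(379), np.int64(392), 14)
```

The cup hasn't moved; its bottom disc is at wrist columns 250–370. I close on it, lift, and fit the seat position from stored images.

Request:
{"method": "move_arm", "body": {
  "motion": [
    [[0,0,0.001,0,0,0,0.06],[0,0,0,0,0,0,0.05],[0,0,0,0,0,0,0.045],[0,0,0,0,0,0,0.04],[0,0,0,0,0,0,0.04]]
  ],
  "newtons": 50
}}

```text
t: 12.6
ee_pos: [0.508, -0.0967, 0.0172]
ee_rot: [-1.764, 1.756, 0.728]
ft_force: [0.2, 0.9, 5.1]
width: 0.0539
grip_force: 52.7
```

Request:
{"method": "move_arm", "body": {
  "motion": [
    [[0,0,0.02,0,0,0,0.04],[0,0,0.035,0,0,0,0.04],[0,0,0.045,0,0,0,0.04],[0,0,0.045,0,0,0,0.04],[0,0,0,0,0,0,0.04]]
  ]
}}

```text
t: 13.1
ee_pos: [0.509, -0.0979, 0.1663]
ee_rot: [-1.767, 1.756, 0.719]
ft_force: [0.2, 0.2, -1.2]
width: 0.0538
grip_force: 52.7
```

Run:
```python
from h import *
from scipy.optimize import minimize
from scipy.ndimage import map_coordinates
delta([.508,-.097,.15],Rtilt(-45))
t=np.linspace(0,2*np.pi,120)
def G(f):
    g=cv2.GaussianBlur(cv2.imread(f'pics/{f}.png',0).astype(float),(0,0),1.2);return np.hypot(cv2.Sobel(g,6,1,0),cv2.Sobel(g,6,0,1))
def model():
    a=np.linspace(-1,1,60)
    return np.vstack([np.c_[.056*a,0*a-.102,0*a+.045],np.c_[.056*a,0*a+.102,0*a+.045],np.c_[0*a-.056,.102*a,0*a+.045],np.c_[0*a+.056,.102*a,0*a+.045]])
M=model()
def cost(p,fs):
    q=(R.from_euler('z',p[2]).as_matrix()@M.T).T+[p[0],p[1],0];c=0
    for f,g,P in fs:
        uv=np.array([proj(P,x) for x in q]);ok=np.ones(len(uv),bool)
        if f=='w1': ok=uv[:,0]<405
        c-=map_coordinates(g,[uv[ok,1],uv[ok,0]],order=1).mean()/g.max()
    return c
for fs in(['w1'],['top0'],['scene0'],['w1','top0','scene0']):
    F=[(f,G(f),ld(f)) for f in fs]
    r=min((minimize(cost,[.668+dx,-.040+dy,.204],args=(F,),method='Nelder-Mead',options=dict(initial_simplex=np.array([[.668+dx,-.04+dy,.204],[.672+dx,-.04+dy,.204],[.668+dx,-.036+dy,.204],[.668+dx,-.04+dy,.23]]))) for dx in(-.004,.003) for dy in(-.004,.003)),key=lambda r:r.fun)
    p=r.x;print(fs,p.round(4),round(r.fun,3),'seat',(p[:2]+.052*np.array([np.sin(p[2]),-np.cos(p[2])])).round(4),'timer',(p[:2]+.048*np.array([-np.sin(p[2]),np.cos(p[2])])).round(4))
# lip from w1: dark-lip ellipse points eyeballed
P=ld('w1');
for a in((268,482),(276,480)): print(atz(P,a[0]/3.333+280,a[1]/3.333+180,.0565),atz(P,a[0]/3.333+280,a[1]/3.333+180,.0665))
```

```text
t 13.1 q [-0.68  0.51 -0.03  1.59  0.58 -2.43] p [ 0.509  -0.0979  0.1663] dp [-0.001   0.0009 -0.0163] dr [-1.5656  0.0032 -0.0084] 1.566 f [ 0.2  0.2 -1.2] w 0.0538 g 52.6915130764246
['w1'] [ 0.6738 -0.0315  0.2098] -0.643 seat [ 0.6846 -0.0824] timer [0.6638 0.0154]
['top0'] [ 0.6575 -0.0328  0.2162] -0.458 seat [ 0.6687 -0.0836] timer [0.6472 0.0141]
['scene0'] [ 0.6762 -0.0446  0.2089] -0.485 seat [ 0.687  -0.0954] timer [0.6662 0.0024]
['w1', 'top0', 'scene0'] [ 0.6735 -0.0309  0.2106] -1.495 seat [ 0.6843 -0.0818] timer [0.6634 0.016 ]
[ 0.68062741 -0.08988051  0.0565    ] [ 0.67207076 -0.08960546  0.0665    ]
[ 0.68029822 -0.08619015  0.0565    ] [ 0.67174979 -0.08600717  0.0665    ]
```

The estimates disagree by several mm, so I'll turn the cup mouth-up beside the mixer and measure the seat with the wrist camera from two places.

Request:
{"method": "move_arm", "body": {
  "motion": [
    [[0.0065,0.0025,0.003,-0.1424,0,0,0.04],[0.0065,0.0025,0.003,-0.1424,0,0,0.04],[0.0065,0.0025,0.003,-0.1424,0,0,0.04],[0.0065,0.0025,0.003,-0.1424,0,0,0.04],[0.0065,0.0025,0.003,-0.1424,0,0,0.04]]
  ]
}}

```text
t: 13.6
ee_pos: [0.5407, -0.0849, 0.1774]
ee_rot: [-2.189, 2.184, 0.071]
ft_force: [0.9, -0.3, -1.6]
width: 0.054
grip_force: 52.6
```

Request:
{"method": "move_arm", "body": {
  "motion": [
    [[0.0065,0.0025,0.003,-0.1424,0,0,0.04],[0.0065,0.0025,0.003,-0.1424,0,0,0.04],[0.0065,0.0025,0.003,-0.1424,0,0,0.04],[0.0065,0.0025,0.003,-0.1424,0,0,0.04],[0.0065,0.0025,0.003,-0.1424,0,0,0.04]]
  ]
}}

```text
t: 14.1
ee_pos: [0.5732, -0.0716, 0.1924]
ee_rot: [1.854, -1.849, 0.619]
ft_force: [-0.8, -0.8, -0.6]
width: 0.054
grip_force: 52.6
```

Request:
{"method": "move_arm", "body": {
  "motion": [
    [[0.0065,0.0025,0.003,-0.1424,0,-0.008,0.04],[0,0,0,0,0,0,0.04],[0,0,0,0,0,0,0.04]]
  ]
}}

```text
t: 14.4
ee_pos: [0.5792, -0.0689, 0.1932]
ee_rot: [1.759, -1.765, 0.717]
ft_force: [-0.3, -0.5, 0.1]
width: 0.0539
grip_force: 52.7
```

Run:
```python
from h import *
delta([.58,-.07,.20],Rtilt(-45))
snap('wrist','wa')
```

```text
t 14.4 q [ 0.09  0.41 -0.07  1.19 -0.77 -1.43] p [ 0.5792 -0.0689  0.1932] dp [ 0.0008 -0.0011  0.0068] dr [-0.0065 -0.0047  0.0053] 0.01 f [-0.3 -0.5  0.1] w 0.0539 g 52.68545284867287
```

Request:
{"method": "move_arm", "body": {
  "motion": [
    [[0,0.03,0.02,0,0,0,0.04],[0,0.03,0.02,0,0,0,0.04],[0,0.03,0.02,0,0,0,0.04],[0,0,0,0,0,0,0.04],[0,0,0,0,0,0,0.04]]
  ]
}}

```text
t: 14.95
ee_pos: [0.5794, 0.0196, 0.2551]
ee_rot: [1.757, -1.769, 0.72]
ft_force: [0.0, -0.3, -0.4]
width: 0.054
grip_force: 53.2
```

Run:
```python
from h import *
snap('wrist','wb'); ims=[]
for f in('wa','wb'):
    P=ld(f);im=cv2.imread(f'pics/{f}.png');print(f,[proj(P,np.array(x)).round(1).tolist() for x in([.68,-.09,.0665],[.66,.007,.073])]);ims.append(im[:, 60:460])
cv2.imwrite('pics/v6.png',np.hstack(ims))
```

```text
wa [[204.0, 277.5], [208.9, 410.4]]
wb [[232.9, 212.4], [240.7, 297.9]]
```

View pics/v6.png

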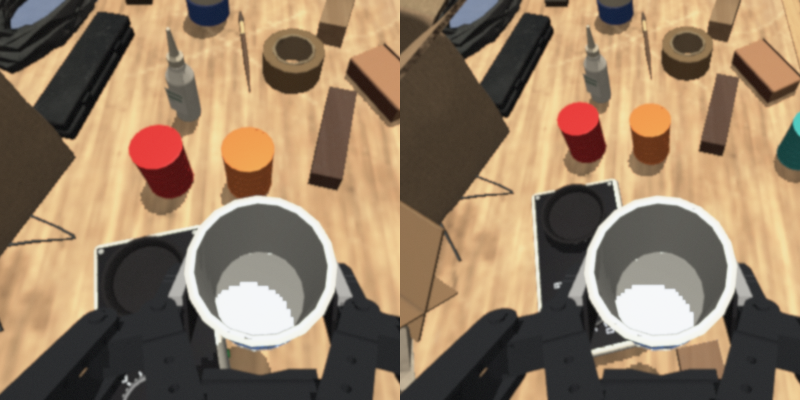

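The view shows the cup held mouth-up. The seat is near wa pixel (208,275) and wb pixel (234,216), where the text's heights predict (204,277) and (233,212). I'll refine it with a grid fit of the lip circles.

```bash
cat > fit.py <<'E'
from h import *
from scipy.ndimage import map_coordinates
t=np.linspace(0,2*np.pi,180,endpoint=False);C=np.c_[np.cos(t),np.sin(t),0*t]
def G(f):
    g=cv2.GaussianBlur(cv2.imread(f'pics/{f}.png',0).astype(float),(0,0),1.);return np.minimum(np.hypot(cv2.Sobel(g,6,1,0),cv2.Sobel(g,6,0,1)),40)
lim={'wa':(244,305),'wb':(272,262)}
D={f:(G(f),ld(f)) for f in lim}
def P2(P,X):
    T=np.array(P["camera_from_world"]);q=X@T[:3,:3].T+T[:3,3];return P["cx"]+P["fx"]*q[:,0]/-q[:,2],P["cy"]-P["fy"]*q[:,1]/-q[:,2]
def score(x,y,f,circ):
    g,P=D[f];s=0
    for r,z in circ:
        u,v=P2(P,C*r+[x,y,z]);k=(u<lim[f][0])&(v<lim[f][1]);s+=map_coordinates(g,[v[k],u[k]],order=1).mean()
    return s
xs=np.arange(.664,.698,.001);ys=np.arange(-.106,-.072,.001)
for name,circ in(('outer',[(.0385,.064)]),('in',[(.0345,.0665)]),('floor',[(.0305,.0565)]),('all',[(.0385,.064),(.0345,.0665),(.0305,.0565)])):
    for fs in(['wa'],['wb'],['wa','wb']):
        S=np.array([[sum(score(x,y,f,circ) for f in fs) for y in ys] for x in xs]);i,j=np.unravel_index(S.argmax(),S.shape)
        print(name,fs,xs[i].round(4),ys[j].round(4),S.max().round(1),S.mean().round(1))
# deck black corner (back right): dark-mask polygon
for f in('wa','wb'):
    im=cv2.imread(f'pics/{f}.png');g=im.max(2);m=(g<60).astype(np.uint8)
    P=D[f][1];print(f,[proj(P,np.array([.678,-.0905,z])).round(1).tolist() for z in(.0565,.0665)])
E
python3 fit.py
```

```text
outer ['wa'] 0.684 -0.089 34.7 21.5
outer ['wb'] 0.685 -0.091 32.4 22.8
outer ['wa', 'wb'] 0.684 -0.09 66.3 44.3
in ['wa'] 0.679 -0.091 32.9 19.2
in ['wb'] 0.679 -0.088 29.8 21.1
in ['wa', 'wb'] 0.679 -0.09 61.4 40.2
floor ['wa'] 0.68 -0.091 34.4 15.0
floor ['wb'] 0.68 -0.091 29.2 17.3
floor ['wa', 'wb'] 0.68 -0.091 63.6 32.4
all ['wa'] 0.68 -0.091 90.5 55.7
all ['wb'] 0.68 -0.091 82.7 61.2
all ['wa', 'wb'] 0.68 -0.091 173.2 116.9
wa [[209.8, 279.3], [206.4, 276.9]]
wb [[236.6, 215.3], [234.6, 212.0]]
```

```bash
cat > rim.py <<'E'
from h import *
import sys
from scipy.optimize import least_squares
def rim(f,tcp):
    P=ld(f);im=cv2.imread(f'pics/{f}.png').astype(int)
    m=((im.min(2)>150)&(np.ptp(im,axis=2)<30)).astype(np.uint8); m[:, :235]=0;m[:,405:]=0;m[:180]=0;m[350:]=0
    n,l,st,_=cv2.connectedComponentsWithStats(m);i=1+st[1:,4].argmax()
    h=cv2.convexHull(np.argwhere(l==i)[:,::-1].astype(np.int32))[:,0].astype(float);h=h[h[:,1]<300]
    t=np.linspace(0,2*np.pi,720);C=np.c_[np.cos(t),np.sin(t),0*t]*.0275
    T=np.array(P["camera_from_world"])
    def res(c):
        q=(C+c)@T[:3,:3].T+T[:3,3];uv=np.c_[P["cx"]+P["fx"]*q[:,0]/-q[:,2],P["cy"]-P["fy"]*q[:,1]/-q[:,2]]
        return np.linalg.norm(h[:,None]-uv[None],axis=2).min(1)
    r=least_squares(res,np.array(tcp)+[0,.015,.04],loss='soft_l1')
    print(f,len(h),'rim-tcp',(r.x-tcp).round(4),'rim',r.x.round(4),'rms',np.sqrt((res(r.x)**2).mean()).round(2),st[i])
if __name__=='__main__':
    rim('wa',[.5792,-.0689,.1932]);rim('wb',[.5794,.0196,.2551])
E
python3 rim.py
```

```text
wa 18 rim-tcp [0.0017 0.016  0.0541] rim [ 0.5809 -0.0529  0.2473] rms 3.14 [ 235  196  170  152 8271]
wb 17 rim-tcp [0.0022 0.0142 0.052 ] rim [0.5816 0.0338 0.3071] rms 10.57 [ 235  180  170  170 8496]
```

```bash
python3 - <<'E'
import re
s=open('rim.py').read()
a=s.index("    m=((im");b=s.index("    t=np.linspace")
s=s[:a]+"""    m=(im.min(2)>140)&(np.ptp(im,axis=2)<35); h=[]
    for t in np.radians(np.arange(0,360,3)):
        if 20<np.degrees(t)<160: continue
        for r in np.arange(86,62,-.25):
            u,v=321+r*np.cos(t),271+r*np.sin(t)
            if all(m[int(round(271+(r-k)*np.sin(t))),int(round(321+(r-k)*np.cos(t)))] for k in(0,1,2,3)): h.append((u,v));break
    h=np.array(h)
"""+s[b:]
s=s.replace(",st[i])",")")
open('rim.py','w').write(s)
E
python3 rim.py
```

```text
wa 73 rim-tcp [0.001  0.0134 0.0482] rim [ 0.5802 -0.0555  0.2414] rms 2.39
wb 73 rim-tcp [0.0007 0.0133 0.0479] rim [0.5801 0.0329 0.303 ] rms 2.78
```

Request:
{"method": "move_arm", "body": {
  "motion": [
    [[0.02,-0.025,-0.02,0,0,0,0.04],[0.02,-0.025,-0.02,0,0,0,0.04],[0.02,-0.025,-0.02,0,0,0,0.04],[0.02,-0.025,-0.025,0,0,0,0.04],[0.0195,-0.024,-0.045,0,0,0,0.04]]
  ]
}}

```text
t: 15.5
ee_pos: [0.678, -0.1051, 0.129]
ee_rot: [1.753, -1.771, 0.723]
ft_force: [0.8, 0.1, 0.1]
width: 0.0542
grip_force: 53.2
```

Request:
{"method": "move_arm", "body": {
  "motion": [
    [[0,0,-0.015,0,0,0,0.04],[0,0,0,0,0,0,0.04],[0,0,0,0,0,0,0.04]]
  ]
}}

```text
t: 15.8
ee_pos: [0.6766, -0.103, 0.1135]
ee_rot: [1.755, -1.767, 0.719]
ft_force: [-0.6, -0.1, -0.2]
width: 0.0541
grip_force: 53.2
```

Run:
```python
from h import *
delta([.679,-.1045,.085],Rtilt(-45))
s=ctrl.read_state();Rg=R.from_rotvec([-1.764,1.756,.728]);Rn=R.from_rotvec(s['ee_rot'])
A=Rn*Rg.inv();zc=A.apply([0,-1,0]);print('cup z now',zc.round(4))
```

```text
t 15.8 q [ 0.03  0.6   0.05  1.06 -0.78 -1.52] p [ 0.6766 -0.103   0.1135] dp [ 0.0024 -0.0015 -0.0285] dr [-0.0042 -0.0032  0.0084] 0.01 f [-0.6 -0.1 -0.2] w 0.0541 g 53.17639634013176
cup z now [-5.0e-04 -4.6e-03  1.0e+00]
```

Request:
{"method": "move_arm", "body": {
  "motion": [
    [[0.002,-0.001,-0.012,0,0,0,0.04],[0,0,-0.01,0,0,0,0.04],[0,0,-0.005,0,0,0,0.04],[0,0,0,0,0,0,0.04]]
  ]
}}

```text
t: 16.2
ee_pos: [0.679, -0.1024, 0.0858]
ee_rot: [1.756, -1.765, 0.72]
ft_force: [1.0, 0.9, 0.1]
width: 0.0542
grip_force: 53.2
```

Request:
{"method": "move_arm", "body": {
  "motion": [
    [[0,0,-0.003,0,0,0,0.04],[0,0,-0.002,0,0,0,0.04]]
  ]
}}

```text
t: 16.4
ee_pos: [0.6794, -0.1025, 0.0851]
ee_rot: [1.755, -1.763, 0.726]
ft_force: [-14.0, 16.2, 36.0]
width: 0.0538
grip_force: 56.7
```

Request:
{"method": "move_arm", "body": {
  "motion": [
    [[0,0,-0.002,0,0,0,0.04],[0,0,0,0,0,0,0.04]]
  ]
}}

```text
t: 16.6
ee_pos: [0.6794, -0.1024, 0.0851]
ee_rot: [1.755, -1.763, 0.729]
ft_force: [-13.2, 13.4, 35.7]
width: 0.0544
grip_force: 56.7
```

The cup touches the lip flare on the +x/-y side. I back up, shift about 2 mm the way the force points, and try again.

Request:
{"method": "move_arm", "body": {
  "motion": [
    [[0,0,0.008,0,0,0,0.04],[-0.0025,0.0025,0,0,0,0,0.04],[0,0,0,0,0,0,0.04]]
  ]
}}

```text
t: 16.9
ee_pos: [0.6764, -0.0999, 0.0868]
ee_rot: [1.756, -1.766, 0.72]
ft_force: [-0.1, -0.3, -0.9]
width: 0.0542
grip_force: 53.2
```

Request:
{"method": "move_arm", "body": {
  "motion": [
    [[0,0,-0.004,0,0,0,0.04],[0,0,-0.003,0,0,0,0.04]]
  ]
}}

```text
t: 17.1
ee_pos: [0.6769, -0.1002, 0.0849]
ee_rot: [1.754, -1.762, 0.728]
ft_force: [-20.8, 22.8, 54.7]
width: 0.0542
grip_force: 58.5
```

Request:
{"method": "move_arm", "body": {
  "motion": [
    [[0,0,-0.0015,0,0,0,0.04],[0,0,0,0,0,0,0.04]]
  ]
}}

```text
t: 17.3
ee_pos: [0.6769, -0.1001, 0.085]
ee_rot: [1.754, -1.761, 0.73]
ft_force: [-17.6, 17.6, 46.9]
width: 0.0538
grip_force: 57.7
```

The contact height (TCP z = 0.085) did not change with the shift. That suggests the bottom is on the floor rather than the flare: the grasp geometry predicts 0.0835. I shift back to centre and check the rim height with the fixed cameras.

Request:
{"method": "move_arm", "body": {
  "motion": [
    [[0,0,0.0095,0,0,0,0.04],[0.0025,-0.0025,0,0,0,0,0.04],[0,0,-0.003,0,0,0,0.04],[0,0,0,0,0,0,0.04]]
  ]
}}

```text
t: 17.7
ee_pos: [0.6797, -0.1032, 0.0852]
ee_rot: [1.755, -1.766, 0.722]
ft_force: [0.0, 3.8, 9.6]
width: 0.0542
grip_force: 54.2
```

```bash
cat > rim2.py <<'E'
from h import *
from scipy.ndimage import map_coordinates
import sys
t=np.linspace(0,2*np.pi,180,endpoint=False);C=np.c_[np.cos(t),np.sin(t),0*t]
def run(tag,names=('scene','top'),z=None,c0=(.68,-.091,.1265)):
    F={}
    for n in names:
        im,P=snap(n,n+tag);h=cv2.GaussianBlur(im.min(2).astype(np.float32),(0,0),.7);F[n]=(h,np.array(P["camera_from_world"]),P)
    def sc(c,n):
        h,T,P=F[n];o=[]
        for r in(.0245,.0285,.026):
            q=(C*r+c)@T[:3,:3].T+T[:3,3];u=P["cx"]+P["fx"]*q[:,0]/-q[:,2];v=P["cy"]-P["fy"]*q[:,1]/-q[:,2];o.append(map_coordinates(h,[v,u],order=1))
        return np.clip(o[2]-o[1],-20,60).mean()+np.clip(o[2]-o[0],-20,60).mean()*.5
    for zz in np.arange(.117,.140,.003) if z is None else z:
        b={}
        for n in names:
            S=[(sc(np.array([x,y,zz]),n),x,y) for x in np.arange(c0[0]-.015,c0[0]+.016,.001) for y in np.arange(c0[1]-.015,c0[1]+.016,.001)]
            b[n]=max(S)
        print(round(zz,4),{n:np.round(v,4).tolist() for n,v in b.items()})
if __name__=='__main__': run(sys.argv[1])
E
python3 -c "
from h import *
delta([.679,-.1025,.085],Rtilt(-45))"; python3 rim2.py p1
```

```text
t 17.7 q [ 0.03  0.63  0.02  1.   -0.78 -1.52] p [ 0.6797 -0.1032  0.0852] dp [-0.0007  0.0007 -0.0002] dr [-0.0025 -0.0018  0.0069] 0.008 f [0.  3.8 9.6] w 0.0542 g 54.20853450894356
0.117 {'scene': [13.3555, 0.689, -0.083], 'top': [28.8436, 0.681, -0.093]}
0.12 {'scene': [14.0157, 0.686, -0.086], 'top': [29.6619, 0.68, -0.093]}
0.123 {'scene': [14.9009, 0.684, -0.089], 'top': [30.0085, 0.679, -0.092]}
0.126 {'scene': [15.228, 0.681, -0.092], 'top': [30.8414, 0.678, -0.092]}
0.129 {'scene': [16.2928, 0.679, -0.095], 'top': [31.7605, 0.678, -0.092]}
0.132 {'scene': [16.4311, 0.676, -0.099], 'top': [32.0824, 0.677, -0.092]}
0.135 {'scene': [17.3683, 0.674, -0.101], 'top': [32.8687, 0.676, -0.091]}
0.138 {'scene': [17.3968, 0.671, -0.105], 'top': [33.6996, 0.675, -0.091]}
```

Scene and top agree on the rim at (0.679, -0.092, 0.127), so the cup is on the floor and centred. I release and retreat along the fingers.

Request:
{"method": "move_arm", "body": {
  "motion": [
    [[0,0,0.001,0,0,0,0.056],[0,0,0,0,0,0,0.06],[0,0,0,0,0,0,0.068],[0,0,0,0,0,0,0.075],[0,0,0,0,0,0,0.075]]
  ]
}}

```text
t: 18.3
ee_pos: [0.6791, -0.1029, 0.0858]
ee_rot: [1.756, -1.766, 0.72]
ft_force: [-0.8, -0.6, -0.5]
width: 0.0749
grip_force: 0.0
```

Request:
{"method": "move_arm", "body": {
  "motion": [
    [[0,0.01,0.01,0,0,0,0.075],[0,0.015,0.015,0,0,0,0.075],[0,0.025,0.025,0,0,0,0.075],[0,0.03,0.03,0,0,0,0.075],[0,0.03,0.03,0,0,0,0.075]]
  ]
}}

```text
t: 18.8
ee_pos: [0.6788, 0.0078, 0.1972]
ee_rot: [1.755, -1.767, 0.72]
ft_force: [1.7, 0.4, -0.3]
width: 0.0749
grip_force: 0.0
```

Run:
```python
from h import *
delta([.659,.006,.14],Rtilt(0))
import rim2; rim2.run('p2',z=[.1235,.1265,.1295])
```

```text
t 18.8 q [ 0.19  0.62  0.31  1.45 -0.76 -1.3 ] p [0.6788 0.0078 0.1972] dp [-0.0198 -0.0018 -0.0572] dr [ 0.7814 -0.0058  0.0062] 0.781 f [ 1.7  0.4 -0.3] w 0.0749 g 0.0
0.1235 {'scene': [10.3254, 0.683, -0.09], 'top': [27.0038, 0.679, -0.092]}
0.1265 {'scene': [10.6729, 0.68, -0.093], 'top': [27.434, 0.678, -0.092]}
0.1295 {'scene': [11.3925, 0.678, -0.096], 'top': [27.9443, 0.677, -0.091]}
```

The cup is seated and released. Now I measure the timer mark from the stored images.

```bash
cat > mark.py <<'E'
from h import *
def mark(f,c=(.6595,.0068),yaw=.207,box=None):
    P=ld(f);im=cv2.imread(f'pics/{f}.png');h=cv2.cvtColor(im,cv2.COLOR_BGR2HSV)
    m=(h[...,0]>5)&(h[...,0]<22)&(h[...,1]>150)&(h[...,2]>120)
    u,v=proj(P,np.array([*c,.073]));vv,uu=np.where(m);k=np.hypot(uu-u,vv-v)<(14 if f[0]!='w' else 70);uu,vv=uu[k],vv[k]
    X=np.array([atz(P,a,b,.073)[:2] for a,b in zip(uu,vv)])-c
    X=X[np.hypot(*X.T)<.026]
    if len(X)<2: print(f,'none',u,v);return
    i=np.argsort(-np.hypot(*X.T))[:max(3,len(X)//2)]
    w=h[vv,uu,1][:len(X)] if 0 else None
    mu=X.mean(0);a=np.degrees(np.arctan2(mu[1],mu[0])-yaw);print(f,len(X),'mean',mu.round(4),'angle',a.round(1),'number',(6-a/20).round(2),'far',[(6-(np.degrees(np.arctan2(X[j,1],X[j,0])-yaw))/20).round(1) for j in i[:4]])
if __name__=='__main__':
    mark('top0');mark('scene0')
E
python3 mark.py
python3 -c "
from h import *
delta([.6595,.0068,.12],Rtilt(0,57))"
```

```text
top0 15 mean [0.0048 0.0113] angle 55.1 number 3.25 far [np.float64(3.4), np.float64(3.6), np.float64(3.2), np.float64(3.8)]
scene0 9 mean [0.0047 0.0098] angle 52.5 number 3.38 far [np.float64(3.3), np.float64(3.7), np.float64(3.1), np.float64(3.7)]
t 18.9 q [ 0.19  0.62  0.31  1.45 -0.76 -1.3 ] p [0.6805 0.0107 0.2003] dp [-0.021  -0.0039 -0.0803] dr [0.7128 0.3894 0.9468] 1.247 f [ 0.6 -0.4 -0.7] w 0.0751 g 0.0
```

Request:
{"method": "move_arm", "body": {
  "motion": [
    [[-0.002,0,0,0.0792,0.0433,0.1052,0.075],[-0.002,0,0,0.0792,0.0433,0.1052,0.075],[-0.002,0,0,0.0792,0.0433,0.1052,0.075],[-0.002,0,0,0.0792,0.0433,0.1052,0.075],[-0.002,0,0,0.0792,0.0433,0.1052,0.075]]
  ]
}}

```text
t: 19.4
ee_pos: [0.6688, 0.007, 0.1963]
ee_rot: [2.515, -1.367, 0.362]
ft_force: [-0.1, 0.5, -0.4]
width: 0.0748
grip_force: 0.0
```

Request:
{"method": "move_arm", "body": {
  "motion": [
    [[-0.002,0,0,0.0792,0.0433,0.1052,0.075],[-0.002,0,0,0.0792,0.0433,0.1052,0.075],[-0.002,0,0,0.0792,0.0433,0.1052,0.075],[-0.002,0,0,0.0792,0.0433,0.1052,0.075],[0,0,0,0,0,0,0.075]]
  ]
}}

```text
t: 19.9
ee_pos: [0.6615, 0.0047, 0.1952]
ee_rot: [3.006, -0.89, -0.004]
ft_force: [-0.1, -0.1, -0.0]
width: 0.075
grip_force: 0.0
```

Run:
```python
from h import *
from mark import mark
delta([.6595,.0068,.12],Rtilt(0,57))
snap('wrist','wt');mark('wt')
# refine collar centre by dial-circle gradient: collar top r=.024 z=.073
from scipy.ndimage import map_coordinates
im=cv2.imread('pics/wt.png',0).astype(float);P=ld('wt');g=cv2.GaussianBlur(im,(0,0),1);g=np.minimum(np.hypot(cv2.Sobel(g,6,1,0),cv2.Sobel(g,6,0,1)),150)
t=np.linspace(0,2*np.pi,120);best=[]
for x in np.arange(.648,.672,.001):
    for y in np.arange(-.006,.020,.001):
        s=0
        for r,z in((.024,.073),(.024,.047)):
            uv=np.array([proj(P,np.array([x+r*np.cos(a),y+r*np.sin(a),z])) for a in t]);s+=map_coordinates(g,[uv[:,1],uv[:,0]],order=1).mean()*(1 if z>.06 else .3)
        best.append((s,x,y))
best.sort();print(np.round(best[-4:],4))
mark('wt',c=tuple(best[-1][1:]))
```

```text
t 19.9 q [-0.12  0.47  0.25  1.35 -0.01 -2.68] p [0.6615 0.0047 0.1952] dp [-0.002   0.0021 -0.0752] dr [ 0.0055 -0.0043 -0.0004] 0.007 f [-0.1 -0.1 -0. ] w 0.075 g 0.0
wt 148 mean [0.0062 0.0096] angle 45.2 number 3.74 far [np.float64(4.1), np.float64(4.0), np.float64(3.8), np.float64(4.1)]
[[1.280269e+02 6.610000e-01 2.000000e-03]
 [1.290529e+02 6.620000e-01 3.000000e-03]
 [1.300774e+02 6.630000e-01 3.000000e-03]
 [1.322229e+02 6.630000e-01 4.000000e-03]]
wt 148 mean [0.0027 0.0124] angle 65.7 number 2.71 far [np.float64(3.3), np.float64(3.4), np.float64(3.5), np.float64(3.2)]
```

Run:
```python
from h import *
for f in('wt',):
    P=ld(f);im=cv2.imread(f'pics/{f}.png');h=cv2.cvtColor(im,cv2.COLOR_BGR2HSV)
    m=((h[...,0]>5)&(h[...,0]<22)&(h[...,1]>150)&(h[...,2]>120)).astype(np.uint8)
    u,v=proj(P,np.array([.661,.006,.073]))
    n,l,st,ce=cv2.connectedComponentsWithStats(m)
    for i in sorted(range(1,n),key=lambda i:np.hypot(*(ce[i]-[u,v])))[:3]:
        if st[i,4]<20: continue
        X=np.array([atz(P,b,a,.073)[:2] for a,b in np.argwhere(l==i)]);mu=X.mean(0);d=np.linalg.svd(X-mu)[2][0];d*=np.sign(d[1]);e=(X-mu)@d
        a=np.degrees(np.arctan2(d[1],d[0])-.207);out=mu+d*e.max()
        print(st[i],mu.round(4),'dir',d.round(3),'len',np.ptp(e).round(4),'num',(6-a/20).round(2),'outer',out.round(4),'axis',(out-.023*d).round(4))
# mixer yaw from deck/white border lines in wt
g=cv2.imread('pics/wt.png',0);L=cv2.HoughLinesP(cv2.Canny(g,80,200),1,np.pi/360,60,minLineLength=60,maxLineGap=8)
for x in (L[:,0] if L is not None else [])[:12]:
    a,b=atz(P,x[0],x[1],.045),atz(P,x[2],x[3],.045);d=b-a;print(a[:2].round(3),b[:2].round(3),'yaw mod90',np.round(np.degrees(np.arctan2(d[1],d[0]))%90,1))
```

```text
[290 191  29   7 148] [0.6657 0.0164] dir [0.604 0.797] len 0.024 num 3.95 outer [0.6732 0.0263] axis [0.6593 0.008 ]
[0.704 0.059] [ 0.741 -0.111] yaw mod90 12.1
[0.701 0.043] [ 0.738 -0.127] yaw mod90 12.4
[0.713 0.046] [ 0.747 -0.108] yaw mod90 12.4
[0.601 0.042] [ 0.631 -0.097] yaw mod90 12.0
[0.597 0.04 ] [ 0.628 -0.104] yaw mod90 12.3
[0.819 0.069] [0.75  0.083] yaw mod90 78.3
[0.702 0.064] [0.613 0.044] yaw mod90 12.7
[0.539 0.188] [0.567 0.052] yaw mod90 11.5
[ 0.386 -0.109] [ 0.246 -0.136] yaw mod90 11.1
[0.56  0.166] [0.585 0.042] yaw mod90 11.4
[ 0.358 -0.138] [ 0.229 -0.163] yaw mod90 11.0
[0.829 0.081] [0.74  0.099] yaw mod90 78.3
```

The mark reads 3.97, so it is at 4, and the collar axis is at (0.6595, 0.0075). It needs 80° clockwise. Descending over the collar and gripping.

Request:
{"method": "move_arm", "body": {
  "motion": [
    [[-0.002,0.003,-0.04,0.005,-0.004,0,0.075],[0,0,-0.045,0,0,0,0.075],[0,0,-0.03,0,0,0,0.075],[0,0,-0.02,0,0,0,0.075],[0,0,-0.01,0,0,0,0.075]]
  ]
}}

```text
t: 20.45
ee_pos: [0.6578, 0.0109, 0.0488]
ee_rot: [3.009, -0.891, -0.001]
ft_force: [-0.4, 0.5, 0.6]
width: 0.0749
grip_force: 0.0
```

Request:
{"method": "move_arm", "body": {
  "motion": [
    [[0,0,0,0,0,0,0.065],[0,0,0,0,0,0,0.055],[0,0,0,0,0,0,0.05],[0,0,0,0,0,0,0.04],[0,0,0,0,0,0,0.035]]
  ],
  "newtons": 40
}}

```text
t: 20.95
ee_pos: [0.6575, 0.0073, 0.0533]
ee_rot: [3.005, -0.891, 0.002]
ft_force: [-13.5, -11.2, 9.8]
width: 0.0466
grip_force: 40.2
```

Request:
{"method": "move_arm", "body": {
  "motion": [
    [[-0.001,-0.001,0,0,0,-0.1,0.035],[0,0,0,0,0,-0.14,0.035],[0,0,0,0,0,-0.14,0.035],[0,0,0,0,0,-0.14,0.035],[0,0,0,0,0,-0.14,0.035]]
  ]
}}

```text
t: 21.45
ee_pos: [0.6577, 0.0076, 0.0534]
ee_rot: [2.552, -1.825, 0.005]
ft_force: [-6.0, -7.3, 7.3]
width: 0.0465
grip_force: 40.3
```

Request:
{"method": "move_arm", "body": {
  "motion": [
    [[0,0,0,0,0,-0.14,0.035],[0,0,0,0,0,-0.14,0.035],[0,0,0,0,0,-0.14,0.035],[0,0,0,0,0,-0.14,0.035],[0,0,0,0,0,-0.1,0.035]]
  ]
}}

```text
t: 21.95
ee_pos: [0.6581, 0.0077, 0.0534]
ee_rot: [1.824, -2.555, 0.006]
ft_force: [-5.8, -6.0, 5.7]
width: 0.0463
grip_force: 40.2
```

Request:
{"method": "move_arm", "body": {
  "motion": [
    [[0,0,0,0,0,-0.076,0.035],[0,0,0,0,0,0,0.035],[0,0,0,0,0,0,0.035]]
  ]
}}

```text
t: 22.25
ee_pos: [0.6582, 0.0076, 0.0534]
ee_rot: [1.733, -2.618, 0.006]
ft_force: [-4.6, -6.5, 6.2]
width: 0.0465
grip_force: 40.2
```

Request:
{"method": "move_arm", "body": {
  "motion": [
    [[0,0,0,0,0,0,0.055],[0,0,0,0,0,0,0.065],[0,0,0,0,0,0,0.075],[0,0,0.03,0,0,0,0.075],[0,0,0.04,0,0,0,0.075]]
  ]
}}

```text
t: 22.75
ee_pos: [0.6571, 0.0095, 0.1201]
ee_rot: [1.734, -2.614, -0.004]
ft_force: [0.7, 0.7, 0.5]
width: 0.075
grip_force: 0.0
```

Request:
{"method": "move_arm", "body": {
  "motion": [
    [[0,0,0.04,0,0,0,0.075],[0,0,0.04,0,0,0,0.075],[0,0,0,0,0,0,0.075],[0,0,0,0,0,0,0.075]]
  ]
}}

```text
t: 23.15
ee_pos: [0.6586, 0.0093, 0.2022]
ee_rot: [-1.737, 2.618, -0.003]
ft_force: [0.4, -0.3, -0.1]
width: 0.0752
grip_force: 0.0
```

```bash
cat > pca.py <<'E'
from h import *
def pca(f):
    im,P=snap('wrist',f);h=cv2.cvtColor(im,cv2.COLOR_BGR2HSV)
    m=((h[...,0]>5)&(h[...,0]<22)&(h[...,1]>150)&(h[...,2]>120)).astype(np.uint8)
    u=proj(P,np.array([.6595,.0075,.073]));n,l,st,ce=cv2.connectedComponentsWithStats(m)
    for i in sorted(range(1,n),key=lambda i:np.hypot(*(ce[i]-u)))[:3]:
        if st[i,4]<20: continue
        X=np.array([atz(P,b,a,.073)[:2] for a,b in np.argwhere(l==i)]);mu=X.mean(0);d=np.linalg.svd(X-mu)[2][0];d*=np.sign(d@(mu-[.6595,.0075]));e=(X-mu)@d
        a=np.degrees(np.arctan2(d[1],d[0]))-12.2;print(st[i],mu.round(4),'len',np.ptp(e).round(4),'num',(6-a/20).round(2),'axis',(mu+d*e.max()-.023*d).round(4))
E
python3 - <<'E'
from h import *
from pca import pca
delta([0,0,0],Rtilt(0,-23));pca('wt2')
import rim2; rim2.run('p3',z=[.1265])
E
```

```text
t 23.15 q [-0.11  0.46  0.25  1.36 -0.   -1.28] p [0.6586 0.0093 0.2022] dp [-0.6586 -0.0093 -0.2022] dr [ 0.0014  0.0011 -0.0024] 0.003 f [ 0.4 -0.3 -0.1] w 0.0752 g 0.0
[291 181  29   7 148] [0.6691 0.0012] len 0.0244 num 8.02 axis [0.6603 0.0059]
0.1265 {'scene': [10.7019, 0.68, -0.093], 'top': [24.9751, 0.678, -0.092]}
```

The mark now reads 8.02, the cup's rim is unchanged in the seat, and the gripper is clear. Handing in.

```bash
python3 -c "
from bench import ctrl
print(ctrl.finish_job())"
```

```text
the job is handed in; nothing more can be done
None
```

I handed the job in at about 23 s: by my measurements the cup stands mouth-up, fully down and centred in the seat, the timer reads 8, and the arm is clear; the hand-in itself returned no verdict.

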